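Back a ring dividing head off by one notch

ROBOT

A 7-joint arm with a two-finger parallel gripper is mounted at the origin on a cart in front of the work surface, level with it; the furniture and walls round the work are solid. World frame = base frame: x ahead of the robot, y to its left, z up, the work surface at z = 0. Lengths are in m, angles in rad, forces in N, time in s.
With the tool pointing down it reaches from about 0.35 to 0.9 m from the base axis. Payload 8.1 kg.
Tool frame: the origin (TCP) lies on the centre line of the jaws, within the pads' length; the fingertips stand 19 mm ahead of it and the grasp point (between the pads) is the TCP; z points along the fingers, y is the line along which they close (so a half turn about z gives the same grasp; the last joint's range is limited). The gripper opens to 92 mm and grips with 3 to 60 N. Pads are 19 mm wide; open, the fingers measure 130 mm over their backs; the gripper's body (75 mm by 190 mm) begins 47 mm behind the grasp point.
Start: joints at [1.086, 0.434, 0.025, 1.573, -0.012, 1.134, -0.075], TCP at [0.233, -0.58, 0.219] pointing down, gripper open.
Joint ranges: [-2.62, 2.62], [-0.44, 2.09], [-1.27, 1.32], [0.08, 2.57], [-1.32, 4.46], [0.12, 2], [-2.74, 2.74]. Speed limits (rad/s): [2.22, 2.22, 3.01, 3.01, 3.14, 3.14, 3.14].

INTERFACE

Orientations are given as a rotation vector (axis times angle).
In Python, from station import readout, camera, get_calibration, robot gives the robot as it stands.
- The arm moves only by the tool jog_arm, never from a script. Its argument "motion" is a list of rows, each a list of 4 numbers: the shift along the tool's x, y, z in mm, then the turn about the tool's z in degrees. In form: [[dx, dy, dz, yaw], ...]. A call has 1 to 20 rows; each row is the pose to reach, as a shift and turn from the pose commanded when the call began, along the tool's axes at that moment; what a row does not reach only later rows make up. A row lasts 1/10 s, in which the tool goes at most 50 mm and 8.59 degrees, less where a joint would pass 70% of its speed; a pose out of reach is approached as far as the arm can. A call with a gripper value outside its range is refused whole. "jaw" is the finger opening in mm, from 0 to 91.8, set as the call begins (left out, the last holds). The fingers move at their own pace and stop on an object; "grip_force" is the grip in N (left out, the last holds). Time passes only in rows, so rows that repeat a pose let the fingers close. It gives the time, the measured TCP pose, the force, the opening and the grip force at its end, in the units of the state.
- readout.sense(): the state, without advancing time (a new reading comes with each control period).
- camera(name): name is "side" or "top" or "wrist"; returns the picture (384x512x3 uint8, blue, green, red); there is no depth.
- get_calibration(name): a dict with "K" (3x3 intrinsics, pixels), "position" and "orientation" of the camera in the world. Camera axes: x right, y up, looking along -z (the intrinsics and any distortion apply to the point x, -y, -z); pixel columns grow to the right and rows downward; lengths in m; the calibration is good to about 2 mm. The wrist camera is an equidistant fisheye: a pixel r from the principal point sees the ray r / f radians off the axis. A picture is of the moment at which its call begins: read the wrist's pose just before it. get_calibration takes no time and is no camera call; for the wrist camera it gives the pose at the moment of the call.
- robot.sign_off(): hands the job in; it is judged then, once.
The state is a dict: "t": time; "joint_positions": joint angles; "qd": joint speeds; "joint_torque": joint torques, N m; "position": TCP position; "ee_rot": TCP orientation; "contact_force": force on the tool from outside, world axes, zero at the start; "ft_torque": the same for the moment, N m; "width": opening from 0.0 (shut) to 1.0 (fully open); "grasp_force": force on a finger pad.
Only numpy, scipy, OpenCV 4.12 (cv2) and the standard library are available. Lean on these libraries where they do the work, as an engineer would, in place of code of your own. Each camera call takes 0.05 s, during which the arm holds its last target. There are 200 camera calls.

TASK

The ring dividing head on the bench has been clicked one stone seat, that is one notch, too far. With a light fingertip, lift the pawl by its red knob and throw it over clear of the index wheel, push the wheel backward (top toward the pawl's pivot side) exactly one notch by its capstan handle, then tip the pawl back into the teeth and leave the wheel pushed up snug against it with no play. Only push, lightly: grip and pick up nothing, do not shove the head, and leave the things around it where they are.

Things in the scene. Friction and masses are not known exactly. Their poses are not given: they have to be found in the camera images.
- dividing_head: Green cast-iron ring dividing head, 5.5 kg, standing loose on the bench: base 116 x 142 x 16 mm, pedestal, horizontal spindle 90 mm up. Origin: on the bench under the spindle, at the pedestal. Its x axis runs along the spindle from the gold ring (x = -53 mm, away from the robot) to the index wheel and the capstan (nearest the robot); z up, the pawl stands on the -y side. All offsets below are in this frame
- wheel_centre (a point): Centre of the steel index wheel, at x = +29, y = 0, z = 90 mm of the head: 12 saw teeth, 84 mm across the tips, 10 mm thick, its plane square to the head's x axis. Its teeth reach 132 mm above the bench
- pawl_pivot (a point): Pivot of the pawl on its green post, x = +29, y = -64, z = 66 mm of the head, axis along the head's x. The pawl is a flat steel arm 8 mm thick and 10 mm wide in the plane of the wheel, 94 mm from pivot to the centre of its red knob, with a nose under it that sits in the teeth
- pawl_knob (a point): Centre of the pawl's red ball knob, 17 mm across. In the head's frame (x = +29): pawl in the teeth y = -28, z = 153 mm, above the wheel; upright y = -64, z = 160; thrown over on its rest pin y = -103, z = 151. Pushing it to -y lifts the nose; under 1.5 N. Past upright it falls over by its own weight and stays; pushed back to +y past upright it falls into the teeth
- capstan_hub (a point): Centre of the capstan handle on the wheel's spindle, x = +76, y = 0, z = 90 mm of the head: four steel spokes 7.6 mm thick, 90 degrees apart, square to the head's x axis, each with a black ball 17 mm across whose centre is 62 mm from the hub. Along x there are 30 mm free between the balls and the pawl's knob
- handle_knob (a point): Centre of the black ball on the capstan spoke that stands uppermost at the start, 47 mm beyond the pawl's plane (x = +76 mm of the head). At the start it leans 15 degrees to the +y side of upright (y = +16, z = 150 mm), one notch backward 15 degrees to the -y side (y = -16, z = 150 mm)
- pawl (a joint): Angle of the pawl in rad: about 0 when its nose is fully home in a notch, up to 0.16 when it rides on a tooth, clear of the teeth above 0.2, upright at 0.38, 0.82 when thrown over on its rest pin; grows as it is lifted
- index_wheel (a joint): Angle of wheel and capstan in rad; 0 where it bears on the pawl at the start (starts up to 0.06 short of that); grows backward (top to the head's -y). One notch is 0.524. With the pawl in the teeth it clicks forward (smaller) but stops backward at each notch: with the pawl dropped in at 0.1 to 0.5 it can be pushed on to its stop at 0.52 to 0.54. Stiff, 1.5 N at a ball; stays where left
- loupe: Black eye loupe, 34 mm across, 29 mm tall, stands loose near the robot, left of the head; bystander. Origin under its centre
- tweezers: Pointed steel tweezers, 151 mm long, lying loose to the left of the head; bystander. Origin under its centre
- graver: Graver with a mushroom handle, 104 mm long, lying loose behind the head; bystander. Origin under its centre
- brass_fitting: Brass gas fitting, 22 x 26 x 36 mm, stands loose on the right; bystander. Origin under its centre
- wood_punch: Boxwood dapping punch, 31 mm across, 45 mm tall, stands loose behind the head; bystander. Origin under its centre
- pickle_jar: Small white glass jar with a tin lid, 48 mm across, 51 mm tall, stands loose on the right; bystander. Origin under its centre

How it is judged:
On the way, in this order (a step that is already met when the one before it is completed fails the run):
1. the pawl is lifted clear of the teeth while the wheel still stands at its starting notch (value of joint pawl above 0.25 rad and value of joint index_wheel between -0.2 and 0.2 rad), for 0.1 s.
2. with the pawl clear, the wheel is pushed backward (value of joint pawl above 0.25 rad and value of joint index_wheel above 0.2 rad), for 0.1 s.
At the end, for the whole second after the job is handed in: Pawl down in the teeth (under 0.06 rad), wheel bearing back on it one notch behind its starting notch (0.44 to 0.57 rad), both at rest (under 0.05 rad/s); head level (0.05 rad) and within 15 mm, every bystander within 20 mm of its place (value of joint pawl below 0.06 rad and value of joint index_wheel between 0.44 and 0.57 rad and velocity of joint pawl between -0.05 and 0.05 rad/s and velocity of joint index_wheel between -0.05 and 0.05 rad/s and distance of dividing_head from where it was at the start of the episode below 0.015 m and angle between dividing_head's own z axis and vertical below 0.05 rad and distance of each of loupe, tweezers, graver, brass_fitting, wood_punch, pickle_jar from where it was at the start of the episode below 0.02 m); the robot touches nothing.
It fails at once if the dividing head is shoved more than 15 mm, tipped or lifted (distance of dividing_head from where it was at the start of the episode above 0.015 m or angle between dividing_head's own z axis and vertical above 0.08 rad).
It fails at once if the fingers grip or force any part of the dividing head with more than 30 N (contact force between the fingers and dividing_head above 30 N).
It fails at once if a thing standing around is picked up or pushed more than 20 mm (distance of any of loupe, tweezers, graver, brass_fitting, wood_punch, pickle_jar from where it was at the start of the episode above 0.02 m).
It also fails if it takes over 53 s, if anything falls off the work surface, if the arm or the gripper's body presses on something with over 40 N, if the wrist force passes 120 N, or if a joint passes its speed limit or range.

## Working session

There is one attempt and no reset: what is moved stays moved. The work goes in short steps, Python scripts to look and compute and a tool call to move; the robot and the scene stay as the last step left them, time stands still between calls to the robot, and variables do not carry over. Pictures are saved under pics/ and viewed, at most 10 in all, crops included, and the job is handed in when it is done.

Besides the shell and the picture viewer there is one more tool, called after ">>>" in YAML: its name, and indented under it one key for each argument. jog_arm: Moves the arm, as the interface text tells. Its arguments: {"type":"object","properties":{"motion":{"type":"array","items":{"type":"array","items":{"type":"number"}}},"jaw":{"type":"number"},"grip_force":{"type":"number"}},"required":["motion"]}

```bash
mkdir -p pics; python3 - <<'E'
from station import readout, camera, get_calibration, robot
import cv2,numpy as np
s=readout.sense();print({k:np.round(s[k],3) for k in('t','position','ee_rot','width','contact_force')})
for n in('side','top'):
    im=camera(n);cv2.imwrite(f'pics/{n}0.png',im)
    c=get_calibration(n);print(n,c)
a=cv2.imread('pics/side0.png');b=cv2.imread('pics/top0.png')
E
```

```text
{'t': np.float64(0.0), 'position': array([ 0.233, -0.58 ,  0.218]), 'ee_rot': array([-3.083e+00, -5.960e-01,  1.000e-03]), 'width': np.float64(1.001), 'contact_force': array([-0.659,  0.69 , -0.174])}
side {'K': array([[497.30273379,   0.        , 262.87080407],
       [  0.        , 497.30273379, 202.05588124],
       [  0.        ,   0.        ,   1.        ]]), 'position': array([ 0.51709127, -0.63149141,  0.88635334]), 'orientation': array([ 0.61621028, -0.0343876 , -0.13772487])}
top {'K': array([[421.89689709,   0.        , 261.14127181],
       [  0.        , 421.89689709, 190.18262864],
       [  0.        ,   0.        ,   1.        ]]), 'position': array([ 0.48578639, -0.08019715,  1.01556296]), 'orientation': array([ 0.06422074, -0.07227284, -1.56166706])}
```

View pics/side0.png

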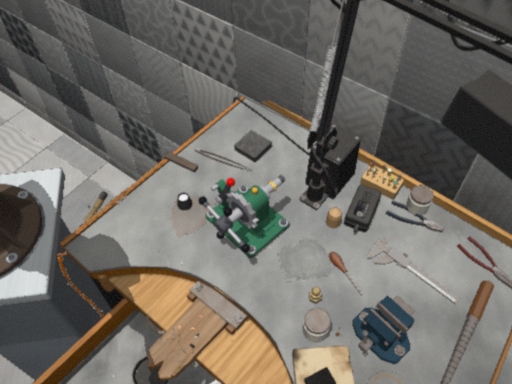

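View pics/top0.png

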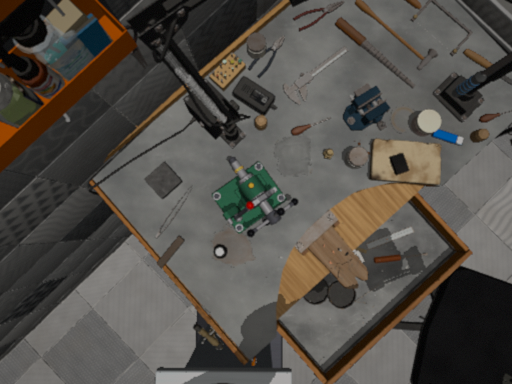

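```bash
python3 - <<'E'
import cv2,numpy as np
a=cv2.imread('pics/side0.png')[165:265,180:300];b=cv2.imread('pics/top0.png')[145:245,200:320]
cv2.imwrite('pics/crop0.png',np.vstack([cv2.resize(i,(600,500)if 0 else(360,300),interpolation=cv2.INTER_CUBIC) for i in(a,b)]))
for n in('side','top'):
    im=cv2.imread(f'pics/{n}0.png');h=cv2.cvtColor(im,cv2.COLOR_BGR2HSV)
    def bl(m,nm,mn=6):
        k,l,st,c=cv2.connectedComponentsWithStats(m.astype(np.uint8))
        for i in range(1,k):
            if st[i,4]>=mn and 170<c[i][0]<310 and 140<c[i][1]<270: print(n,nm,c[i].round(1),st[i])
    H,S,V=h[...,0],h[...,1],h[...,2]
    bl(((H<6)|(H>174))&(S>170)&(V>90),'red')
    bl((V<45),'black')
    bl((H>20)&(H<30)&(S>130)&(V>90),'gold')
E
```

```text
side red [230.  181.8] [227 178   7   8  46]
side black [261.7 152.8] [253 145  18  16  37]
side black [202. 200.] [199 197   7   7  29]
side black [223.9 198.6] [223 196   3   6  14]
side black [184.7 204.2] [178 199  14  10  92]
side black [226.9 210.2] [224 203   8  14  62]
side black [220.4 235.4] [217 232   7   6  21]
side black [245.  247.9] [241 244   8   9  46]
side gold [272.8 184.6] [269 182   7   7  12]
side gold [254.4 190. ] [252 187   6   7  30]
top red [249.4 205. ] [246 202   8   7  41]
top black [178.5 183.5] [176 181   6   6   6]
top black [243.7 195.4] [239 187  12  15  57]
top black [265.  189.1] [264 187   3   5   9]
top black [294.4 201.2] [291 199   7   6  29]
top black [240.6 211. ] [236 206  11  11  52]
top black [279.3 211.4] [274 208  11   8  55]
top black [264.9 218. ] [263 215   4   6   9]
top black [250.4 232.7] [247 230   8   7  39]
top black [221.5 249.7] [214 244  13  14  52]
top gold [238.5 168.5] [235 166   8   6  14]
top gold [250.7 185. ] [248 183   6   5  24]
```

View pics/crop0.png

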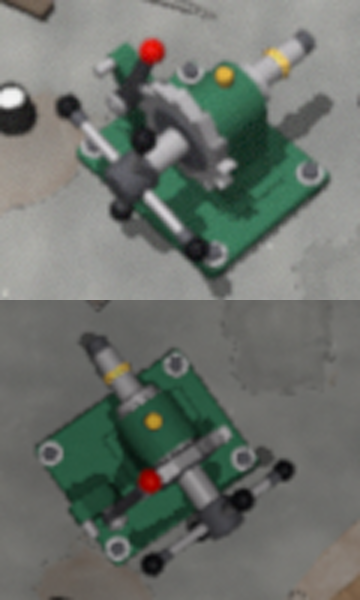

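```bash
cat >h.py <<'E'
import numpy as np,cv2
from scipy.spatial.transform import Rotation as R
from station import readout,camera,get_calibration,robot
C={n:get_calibration(n) for n in('side','top')}
def ray(n,p):
    c=C[n];K=c['K'];d=np.array([(p[0]-K[0,2])/K[0,0],-(p[1]-K[1,2])/K[1,1],-1])
    d=R.from_rotvec(c['orientation']).apply(d);return c['position'],d/np.linalg.norm(d)
def tri(ps,pt):
    A=0;b=0;rs=[ray('side',ps),ray('top',pt)]
    for o,d in rs:
        M=np.eye(3)-np.outer(d,d);A=A+M;b=b+M@o
    x=np.linalg.solve(A,b);return x,[np.linalg.norm((np.eye(3)-np.outer(d,d))@(x-o)) for o,d in rs]
def onz(n,p,z):
    o,d=ray(n,p);return o+d*(z-o[2])/d[2]
E
python3 - <<'E'
from h import *
np.set_printoptions(precision=4,suppress=True)
P={}
for k,s,t in(('red',(230,181.8),(249.4,205)),('L',(202,200),(250.4,232.7)),('Rr',(245,247.7),(294.4,201.2)),('U',(228,211),(281,211.4)),('gold',(254.4,190),(250.7,185)),('ring',(272.5,184.6),(239,168.8))):
    x,e=tri(s,t);P[k]=x;print(k,x,e)
hub=(P['L']+P['Rr'])/2;print('hub',hub)
# head yaw guess: y axis from L to R
v=P['Rr']-P['L'];y=np.array([v[0],v[1],0]);print('LR len',np.linalg.norm(v));y/=np.linalg.norm(y);x=np.cross(y,[0,0,1.])
print('xaxis',x,'yaxis',y,np.degrees(np.arctan2(x[1],x[0])))
o=hub-.076*x;o[2]=0;print('origin',o)
for k in P:d=P[k]-o;print(k,d@x*1e3,d@y*1e3,d[2]*1e3)
im=cv2.imread('pics/side0.png')
# loupe
for n,p in(('side',(184.7,204.2)),('top',(220.5,251))):print('loupe',onz(n,p,.03))
s=readout.sense();print(R.from_rotvec(s['ee_rot']).as_matrix())
E
```

```text
red [ 0.5296 -0.0606  0.1524] [np.float64(0.0008560120407355064), np.float64(0.0008560120407355644)]
L [ 0.4725 -0.0623  0.1081] [np.float64(0.0009435679604370191), np.float64(0.0009435679604370283)]
Rr [ 0.543  -0.1593  0.0737] [np.float64(0.0008698016292169806), np.float64(0.0008698016292171934)]
U [ 0.5182 -0.1253  0.1517] [np.float64(0.0003193176104117117), np.float64(0.0003193176104115457)]
gold [ 0.5742 -0.0622  0.1202] [np.float64(0.000572087001192886), np.float64(0.000572087001193005)]
ring [ 0.613  -0.0355  0.0951] [np.float64(9.250586951168708e-05), np.float64(9.250586951190402e-05)]
hub [ 0.5077 -0.1108  0.0909]
LR len 0.12472860490861715
xaxis [-0.809  -0.5878  0.    ] yaxis [ 0.5878 -0.809   0.    ] -144.0008002491209
origin [ 0.5692 -0.0662  0.    ]
red 28.77741769721103 -27.809359491728205 152.40442470877542
L 76.00000000000001 -59.94867219152178 108.08186292219094
Rr 76.00000000000003 59.94867219152177 73.70379298881956
U 76.02773095520335 17.87401234575811 151.74110463863786
gold -6.416743890982761 -0.28690283069184697 120.15249913749498
ring -53.398194911224095 0.9537228291516807 95.11938184126791
loupe [ 0.4301 -0.0109  0.03  ]
loupe [0.4297 0.008  0.03  ]
[[ 0.928   0.3725 -0.0006]
 [ 0.3725 -0.928   0.0012]
 [-0.0001 -0.0013 -1.    ]]
```

>>> jog_arm:
  motion:
    - [0,0,-30,0]
    - [40,-28,-30,-2]
    - [80,-55,-30,-4]
    - [120,-83,-30,-6]
    - [160,-111,-30,-8]
    - [200,-139,-30,-10]
    - [240,-166,-30,-12]
    - [280,-194,-30,-14.1]
    - [320,-222,-30,-14.1]
    - [360,-250,-30,-14.1]
    - [400,-277,-30,-14.1]
    - [440,-305,-30,-14.1]
    - [478,-332,-30,-14.1]
    - [478,-332,-30,-14.1]
    - [478,-332,-30,-14.1]
    - [478,-332,-30,-14.1]
  jaw: 0
  grip_force: 5

```text
t: 1.7
position: [0.5521, -0.0953, 0.2484]
ee_rot: [2.988, 0.968, -0.002]
contact_force: [-0.5, 0.3, -0.5]
width: 0.007
grasp_force: 0.0
```

```bash
cat >>h.py <<'E'
O=np.array([.5692,-.0662,0]);a=np.radians(-144);X=np.array([np.cos(a),np.sin(a),0]);Y=np.array([-X[1],X[0],0])
def hf(p):d=np.array(p)-O;return np.round([d@X*1e3,d@Y*1e3,d[2]*1e3],1)
def st():
    s=readout.sense();f=s['contact_force'];M=R.from_rotvec(s['ee_rot']).as_matrix()
    print('t',round(float(s['t']),2),'tcp head',hf(s['position']),'F head',np.round([f@X,f@Y,f[2]],2),'w',s['width'],'toolx,y in head',np.round([M[:,0]@X,M[:,0]@Y,M[:,1]@X,M[:,1]@Y,M[2,2]],3))
E
python3 -c "
from h import *
st();cv2.imwrite('pics/side1.png',camera('side')[125:275,150:350]);i=camera('top')[120:270,170:370];j=cv2.imread('pics/side1.png');cv2.imwrite('pics/c1.png',np.hstack([cv2.resize(k,(400,300),interpolation=2) for k in(j,i)]))"
```

```text
t 1.7 tcp head [ 30.9  13.5 248.4] F head [ 0.21 -0.5  -0.54] w 0.0073281617671492535 toolx,y in head [-1.     0.002  0.002  1.    -1.   ]
```

View pics/c1.png

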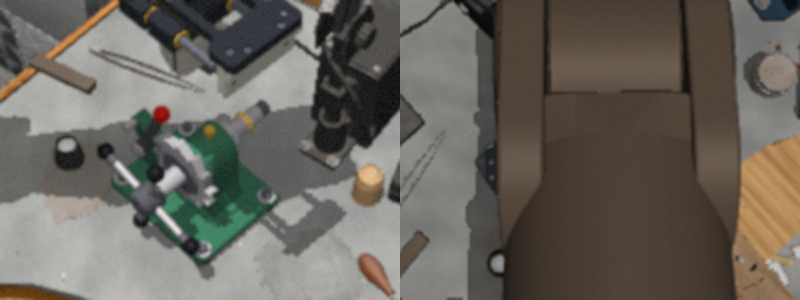

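```bash
python3 -c "
from h import *
c=C['side']
for p in ([.5521,-.0953,.2484],[.5521,-.0953,.2294]):
    v=R.from_rotvec(c['orientation']).inv().apply(np.array(p)-c['position']);K=c['K'];print(K[0,2]-K[0,0]*v[0]/v[2],K[1,2]+K[1,1]*v[1]/v[2])
cv2.imwrite('pics/c2.png',cv2.resize(camera('side')[50:250,130:390],(780,600),interpolation=2))"
```

```text
242.41044827472155 161.29849070131553
242.88463396395477 168.50261436106405
```

View pics/c2.png

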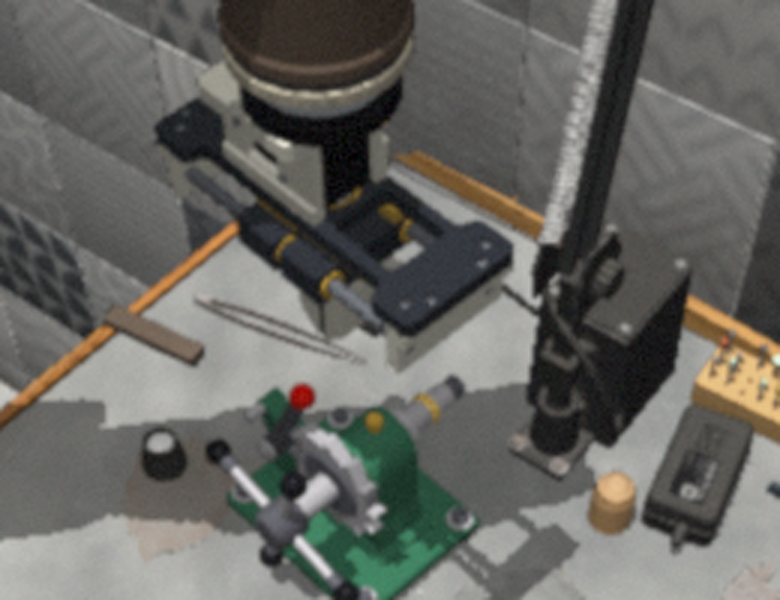

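```bash
python3 -c "
from h import *
c=C['side'];K=c['K']
for q in ([31,95,295],[68,95,295],[-6,95,295],[68,-81,295],[31,13,229],[40,32,229],[22,32,229],[40,-6,229]):
    p=O+q[0]/1e3*X+q[1]/1e3*Y+[0,0,q[2]/1e3]
    v=R.from_rotvec(c['orientation']).inv().apply(p-c['position']);print(q,np.round([(K[0,2]-K[0,0]*v[0]/v[2]-130)*3,(K[1,2]+K[1,1]*v[1]/v[2]-50)*3]))
"
```

```text
[31, 95, 295] [442. 363.]
[68, 95, 295] [389. 403.]
[-6, 95, 295] [492. 324.]
[68, -81, 295] [167. 221.]
[31, 13, 229] [338. 356.]
[40, 32, 229] [349. 383.]
[22, 32, 229] [373. 366.]
[40, -6, 229] [304. 346.]
```

>>> jog_arm:
  motion:
    - [2,0,20,0]
    - [2,0,40,0]
    - [2,0,55,0]
    - [2,0,66,0]
    - [2,0,76,0]
    - [2,0,83,0]
    - [2,0,83,0]
    - [2,0,83,0]

```text
t: 2.65
position: [0.5546, -0.0928, 0.1661]
ee_rot: [2.988, 0.97, 0.001]
contact_force: [-0.4, 0.3, 0.2]
width: 0.008
grasp_force: 0.0
```

```bash
python3 -c "
from h import *
st()
cv2.imwrite('pics/c3.png',cv2.resize(camera('side')[130:255,170:330],(768,600),interpolation=2))"
```

```text
t 2.65 tcp head [ 27.4  12.9 166.1] F head [ 0.18 -0.44  0.22] w 0.008205844951514855 toolx,y in head [-1.     0.001  0.001  1.    -1.   ]
```

View pics/c3.png

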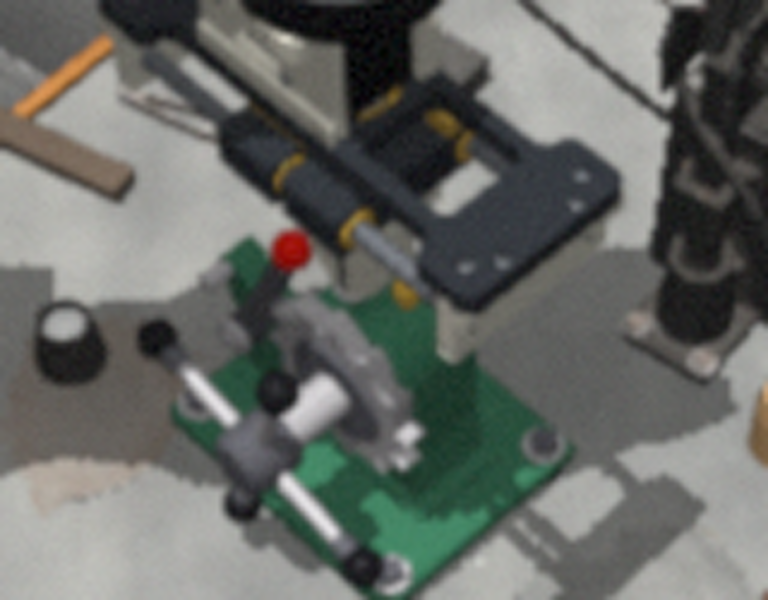

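>>> jog_arm:
  motion:
    - [-1.5,-3,0,0]
    - [-1.5,-6,0,0]
    - [-1.5,-9,0,0]
    - [-1.5,-12,0,0]
    - [-1.5,-15,0,0]
    - [-1.5,-18,0,0]
    - [-1.5,-21,0,0]
    - [-1.5,-24,0,0]
    - [-1.5,-27,0,0]
    - [-1.5,-27,0,0]

```text
t: 3.7
position: [0.5371, -0.0712, 0.1658]
ee_rot: [-2.988, -0.971, 0.0]
contact_force: [0.6, 0.9, -0.3]
width: 0.006
grasp_force: 0.0
```

```bash
cat >>h.py <<'E'
def red():
    r={}
    for n in('side','top'):
        h=cv2.cvtColor(camera(n),cv2.COLOR_BGR2HSV);H,S,V=cv2.split(h)
        m=(((H<6)|(H>174))&(S>170)&(V>60)).astype(np.uint8)
        m[:140]=0;m[245:]=0;m[:,:190]=0;m[:,290:]=0
        k,l,s,c=cv2.connectedComponentsWithStats(m)
        if k>1:
            i=1+np.argmax(s[1:,4]);print(n,'red',c[i].round(1),s[i,4]);r[n]=c[i]
    if 'side' in r:
        # intersect side ray with plane x=29 of head
        o,d=ray('side',r['side']);t=(.029-(o-O)@X)/(d@X);print('knob on pawl plane',hf(o+t*d))
E
python3 -c "
from h import *
st();red()"
```

```text
t 3.7 tcp head [ 28.9 -14.8 165.8] F head [-0.97 -0.4  -0.32] w 0.006498935334128532 toolx,y in head [-1. -0. -0.  1. -1.]
side red [229.1 183.5] 22
knob on pawl plane [ 29.  -32.1 143.3]
```

```bash
python3 -c "
from h import *
cv2.imwrite('pics/c4.png',cv2.resize(camera('side')[155:215,195:275],(800,600),interpolation=2))"
```

```text
(no output)
```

View pics/c4.png

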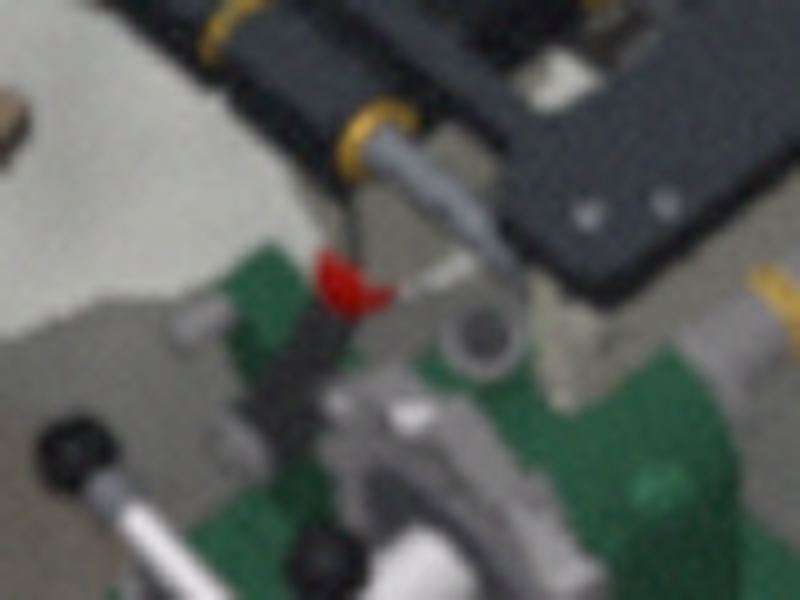

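```bash
python3 -c "
from h import *
def pl(px,x):
    o,d=ray('side',px);t=(x/1e3-(o-O)@X)/(d@X);return hf(o+t*d)
for q in((350,270),(312,240),(395,292),(350,300),(355,318),(320,285),(460,265)):
    px=(195+q[0]/10,155+q[1]/10)
    print(q,pl(px,38.4),pl(px,29),pl(px,19.5))
"
```

```text
(350, 270) [ 38.4 -16.6 170.7] [ 29.  -29.  150.7] [ 19.5 -41.5 130.5]
(312, 240) [ 38.4 -27.1 170. ] [ 29.  -39.8 149.9] [ 19.5 -52.6 129.7]
(395, 292) [ 38.4  -3.9 176. ] [ 29.  -16.  156.1] [ 19.5 -28.2 136. ]
(350, 300) [ 38.4 -17.5 160.9] [ 29.  -29.9 140.6] [ 19.5 -42.5 120.1]
(355, 318) [ 38.4 -16.6 156.3] [ 29.  -29.  135.9] [ 19.5 -41.5 115.2]
(320, 285) [ 38.4 -26.2 157.3] [ 29.  -38.8 136.9] [ 19.5 -51.6 116.3]
(460, 265) [ 38.4  15.  201.4] [ 29.    3.5 182.3] [ 19.5  -8.1 162.9]
```

>>> jog_arm:
  motion:
    - [0,8,0,0]
    - [0,18,0,0]
    - [0,26,0,0]
    - [0,28,3,0]
    - [0,28,6,0]
    - [0,28,9,0]
    - [0,28,11,0]
    - [0,28,12,0]
    - [0,28,12,0]
    - [0,28,12,0]

```text
t: 4.85
position: [0.5538, -0.0942, 0.1538]
ee_rot: [2.988, 0.97, 0.0]
contact_force: [-0.1, -0.1, 0.4]
width: 0.005
grasp_force: 0.0
```

```bash
python3 -c "
from h import *
st();red()
w=camera('wrist');cv2.imwrite('pics/w5.png',w)
s=camera('side');t=camera('top')
cv2.imwrite('pics/c5.png',np.hstack([cv2.resize(s[160:220,205:265],(400,400),interpolation=2),cv2.resize(w,(400,300))[:, :].repeat(1,0) if 0 else cv2.copyMakeBorder(cv2.resize(w,(400,300)),50,50,0,0,0)]))"
```

```text
t 4.85 tcp head [ 28.9  13.6 153.8] F head [0.14 0.06 0.44] w 0.0048773976771055855 toolx,y in head [-1.  0.  0.  1. -1.]
side red [229.6 182.7] 32
knob on pawl plane [ 29.  -30.5 147.3]
```

View pics/c5.png

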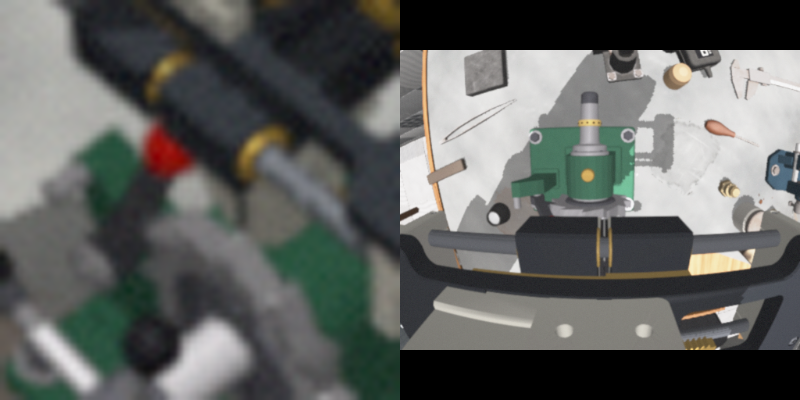

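```bash
python3 -c "
from h import *
s0=cv2.imread('pics/side0.png');n=camera('side')
c4=cv2.resize(cv2.imread('pics/c4.png'),(80,60),interpolation=3);f=s0.copy();f[155:215,195:275]=c4
cv2.imwrite('pics/c6.png',np.hstack([cv2.resize(i[165:215,213:253],(264,330),interpolation=2) for i in(s0,f,n)]))"
```

```text
(no output)
```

View pics/c6.png

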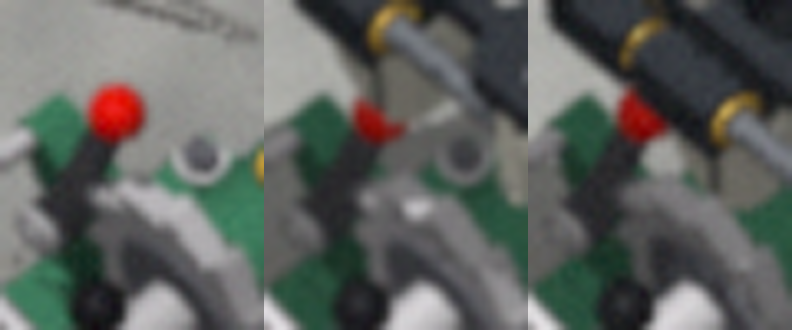

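```bash
python3 -c "
from h import *
c=C['side'];K=c['K']
for y,zs in((-15.8+1,(147,152,157,162,167,172)),(13.6,(135,140,145,150,155,160))):
  for z in zs:
    for x in(38.4,29):
      p=O+x/1e3*X+y/1e3*Y+[0,0,z/1e3]
      v=R.from_rotvec(c['orientation']).inv().apply(p-c['position']);print((x,y,z),np.round([K[0,2]-K[0,0]*v[0]/v[2],K[1,2]+K[1,1]*v[1]/v[2]],1))
"
```

```text
(38.4, -14.8, 147) [231.4 190.4]
(29, -14.8, 147) [235.2 187.5]
(38.4, -14.8, 152) [231.3 188.7]
(29, -14.8, 152) [235.1 185.9]
(38.4, -14.8, 157) [231.1 187.1]
(29, -14.8, 157) [234.9 184.3]
(38.4, -14.8, 162) [230.9 185.5]
(29, -14.8, 162) [234.8 182.6]
(38.4, -14.8, 167) [230.8 183.8]
(29, -14.8, 167) [234.6 180.9]
(38.4, -14.8, 172) [230.6 182.1]
(29, -14.8, 172) [234.5 179.3]
(38.4, 13.6, 135) [242.1 203. ]
(29, 13.6, 135) [245.8 200.1]
(38.4, 13.6, 140) [242.  201.5]
(29, 13.6, 140) [245.7 198.6]
(38.4, 13.6, 145) [241.9 199.9]
(29, 13.6, 145) [245.6 197. ]
(38.4, 13.6, 150) [241.7 198.3]
(29, 13.6, 150) [245.5 195.4]
(38.4, 13.6, 155) [241.6 196.7]
(29, 13.6, 155) [245.4 193.8]
(38.4, 13.6, 160) [241.5 195.1]
(29, 13.6, 160) [245.3 192.1]
```

>>> jog_arm:
  motion:
    - [0,0,1,0]
    - [0,0,2,0]
    - [0,0,3,0]
    - [0,0,4,0]
    - [0,0,4,0]

```text
t: 5.65
position: [0.5536, -0.0944, 0.1495]
ee_rot: [-2.988, -0.97, 0.0]
contact_force: [-0.6, 0.0, -0.5]
width: 0.002
grasp_force: 0.0
```

>>> jog_arm:
  motion:
    - [0,0,0.5,0]
    - [0,0,1,0]
    - [0,0,1.5,0]
    - [0,0,1.5,0]

```text
t: 6.05
position: [0.5537, -0.0944, 0.1482]
ee_rot: [-2.988, -0.97, 0.0]
contact_force: [0.0, 0.2, 0.1]
width: 0.002
grasp_force: 0.0
```

>>> jog_arm:
  motion:
    - [0,0,0.5,0]
    - [0,0,1,0]
    - [0,0,1.5,0]
    - [0,0,1.5,0]

```text
t: 6.45
position: [0.5537, -0.0944, 0.1466]
ee_rot: [-2.988, -0.97, 0.0]
contact_force: [0.6, 0.5, 0.3]
width: 0.006
grasp_force: 0.0
```

>>> jog_arm:
  motion:
    - [0,0,0.5,0]
    - [0,0,1,0]
    - [0,0,1.5,0]
    - [0,0,2,0]
    - [0,0,2,0]

```text
t: 6.95
position: [0.5537, -0.0944, 0.1446]
ee_rot: [-2.988, -0.97, 0.0]
contact_force: [-0.6, 0.0, -0.2]
width: 0.005
grasp_force: 0.0
```

```bash
python3 -c "
from h import *
st()"
```

```text
t 6.95 tcp head [ 29.1  13.7 144.6] F head [ 0.44 -0.37 -0.17] w 0.0048607369339641006 toolx,y in head [-1.     0.001  0.001  1.    -1.   ]
```

>>> jog_arm:
  motion:
    - [0,-2,1,0]
    - [0,-5,2,0]
    - [0,-8,2,0]
    - [0,-11,2,0]
    - [0,-14,2,0]
    - [0,-17,2,0]
    - [0,-20,2,0]
    - [0,-23,2,0]
    - [0,-26,2,0]
    - [0,-29,2,0]
    - [0,-29,2,0]

```text
t: 8.05
position: [0.5378, -0.072, 0.144]
ee_rot: [2.986, 0.968, 0.003]
contact_force: [0.3, -4.5, 8.0]
width: 0.006
grasp_force: 4.1
```

```bash
python3 -c "
from h import *
st();red()"
```

```text
t 8.05 tcp head [ 28.9 -13.8 144. ] F head [2.42 3.81 8.03] w 0.005986005254286381 toolx,y in head [-1.     0.001  0.001  1.    -1.   ]
```

>>> jog_arm:
  motion:
    - [0,4,-2,0]
    - [0,10,-3,0]
    - [0,20,-6,0]
    - [0,30,-6,0]
    - [0,40,-10,0]
    - [0,45,-40,0]
    - [0,45,-60,0]
    - [0,45,-60,0]

```text
t: 8.95
position: [0.5653, -0.1082, 0.2056]
ee_rot: [2.987, 0.968, 0.007]
contact_force: [0.6, 0.1, 0.4]
width: 0.005
grasp_force: 0.0
```

```bash
python3 -c "
from h import *
st();red()
im=camera('side');cv2.imwrite('pics/s7.png',im);b=(cv2.cvtColor(im,cv2.COLOR_BGR2HSV)[...,2]<45).astype(np.uint8)
k,l,s,c=cv2.connectedComponentsWithStats(b)
for i in range(1,k):
    if s[i,4]>10 and 190<c[i][0]<260 and 190<c[i][1]<260:print(c[i].round(1),s[i])
w=camera('wrist');cv2.imwrite('pics/w7.png',w)
c=get_calibration('wrist');print(c)
h=cv2.cvtColor(w,cv2.COLOR_BGR2HSV);m=(((h[...,0]<6)|(h[...,0]>174))&(h[...,1]>170)&(h[...,2]>60)).astype(np.uint8)
k,l,s,cc=cv2.connectedComponentsWithStats(m);print([(cc[i].round(1),s[i]) for i in range(1,k) if s[i,4]>8])
"
```

```text
t 8.95 tcp head [ 27.8  31.7 205.6] F head [-0.58  0.28  0.43] w 0.004597016473974276 toolx,y in head [-1.     0.001  0.001  1.    -1.   ]
side red [230.  182.1] 43
knob on pawl plane [ 29.  -28.9 150.4]
[223.  195.6] [221 191   5  10  19]
[202.2 200. ] [199 197   8   8  42]
[227.  210.8] [224 206   8  10  45]
[220.8 235.7] [218 233   6   5  14]
[244.9 248. ] [241 244   8   8  35]
{'K': array([[297.31863964,   0.        , 261.02351346],
       [  0.        , 297.31863964, 187.97992683],
       [  0.        ,   0.        ,   1.        ]]), 'position': array([ 0.61773829, -0.06826726,  0.36748221]), 'orientation': array([-0.23290094,  0.11953011, -0.93741657])}
[(array([186.4, 201.5]), array([177, 192,  19,  20, 289], dtype=int32))]
```

```bash
cat >>h.py <<'E'
def pside(p,n='side'):
    c=C[n];K=c['K'];v=R.from_rotvec(c['orientation']).inv().apply(p-c['position']);return np.array([K[0,2]-K[0,0]*v[0]/v[2],K[1,2]+K[1,1]*v[1]/v[2]])
def pwr(p,c):
    v=R.from_rotvec(c['orientation']).inv().apply(p-c['position']);v=np.array([v[0],-v[1],-v[2]]);r=np.hypot(v[0],v[1]);th=np.arctan2(r,v[2]);return np.array([c['K'][0,2],c['K'][1,2]])+c['K'][0,0]*th*v[:2]/r
E
python3 -c "
from h import *
s=cv2.imread('pics/s7.png');w=cv2.imread('pics/w7.png');c=get_calibration('wrist')
st_=readout.sense();M=R.from_rotvec(st_['ee_rot']).as_matrix();T=np.array(st_['position'])
S=cv2.resize(s[130:210,205:285],(400,400),interpolation=2);W=cv2.resize(w[130:290,160:400],(0,0),fx=3.3,fy=3.3,interpolation=2)
print('knob pred wrist',pwr(O+.029*X-.028*Y+[0,0,.153],c))
for dz,col in((0,(0,255,255)),(.019,(255,0,255))):
    for dx in(-.0095,.0095):
        p=T+M@[dx,0,dz]
        a=pside(p);b=pwr(p,c);print(dz,dx,a,b)
        cv2.circle(S,tuple(int(v) for v in (a-[205,130])*5),3,col,1);cv2.circle(W,tuple(int(v) for v in(b-[160,130])*3.3),4,col,1)
cv2.imwrite('pics/S7.png',S)
out=np.zeros((600,800,3),np.uint8);out[:300,:300]=cv2.resize(S,(300,300));
W2=cv2.resize(W,(500,int(W.shape[0]*500/W.shape[1])));out[:W2.shape[0],300:]=W2
d=cv2.imread('pics/top0.png')
f=cv2.resize(s[155:190,220:265],(386,300),interpolation=2);out[300:,:386]=f
f=cv2.resize(w[190:250,200:330],(410,189),interpolation=2);out[400:589,390:]=f
cv2.imwrite('pics/c7.png',out)"
```

```text
knob pred wrist [185.86237851 202.74702607]
0 -0.0095 [246.37823926 186.3477093 ] [260.18036656 242.57749175]
0 0.0095 [254.3750072  180.27441165] [260.1634029  213.34940584]
0.019 -0.0095 [246.74985604 192.87794019] [260.24697341 230.68787281]
0.019 0.0095 [254.60285929 186.8555242 ] [260.23550303 203.71819961]
```

View pics/c7.png

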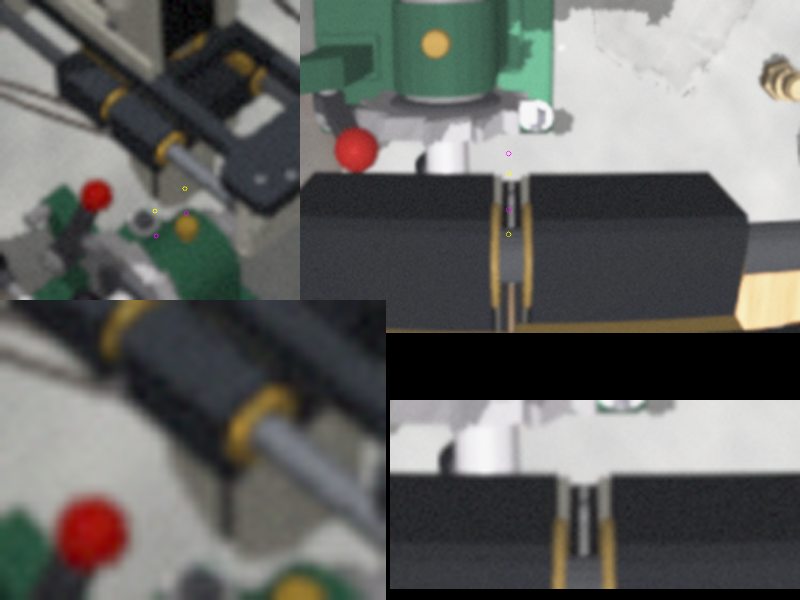

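```bash
python3 -c "
from h import *
for p in((302,196),(313,208),(330,196),(356,182),(340,135),(322,75),(335,30)):print(p,hf(onz('side',p,0)),[hf(onz('side',p,z)) for z in (.15,.25)])
print(hf(onz('top',(236,140),0)),hf(onz('top',(225,128),.1)))
print(readout.sense()['joint_positions'])"
```

```text
(302, 196) [-129.2   17.7    0. ] [array([-44. ,  86.9, 150. ]), array([ 12.8, 133. , 250. ])]
(313, 208) [-122.9   56.4    0. ] [array([-38.7, 119.1, 150. ]), array([ 17.4, 160.8, 250. ])]
(330, 196) [-173.2   60.7    0. ] [array([-80.5, 122.7, 150. ]), array([-18.8, 163.9, 250. ])]
(356, 182) [-244.    75.6    0. ] [array([-139.4,  135. ,  150. ]), array([-69.6, 174.6, 250. ])]
(340, 135) [-326.9  -43.4    0. ] [array([-208.2,   36.2,  150. ]), array([-129.1,   89.2,  250. ])]
(322, 75) [-457.  -219.1   -0. ] [array([-316.3, -109.8,  150. ]), array([-222.5,  -37. ,  250. ])]
(335, 30) [-628.3 -323.4    0. ] [array([-458.6, -196.5,  150. ]), array([-345.5, -111.8,  250. ])]
[-128.8   39.9    0. ] [-144.7   28.   100. ]
[ 0.30016683  0.38564307 -0.27846123  1.70632878  0.11824363  1.06766908
 -0.95924273]
```

>>> jog_arm:
  motion:
    - [0,0,-10,8]
    - [0,0,-10,16]
    - [0,0,-10,24]
    - [0,0,-10,32]
    - [0,0,-10,40]
    - [-1,0,-10,48]
    - [-1,0,-10,56]
    - [-1,0,-10,64]
    - [-1,-5,-10,72]
    - [-1,-10,-10,80]
    - [-1,-20,-10,88]
    - [-1,-22,-5,90]
    - [-1,-22,5,90]
    - [-1,-22,5,90]
    - [-1,-22,5,90]

```text
t: 10.65
position: [0.5491, -0.0904, 0.197]
ee_rot: [2.799, -1.426, -0.002]
contact_force: [0.1, -0.3, -0.1]
width: 0.005
grasp_force: 0.0
```

```bash
python3 -c "
from h import *
st();print(readout.sense()['joint_positions']);red()"
```

```text
t 10.65 tcp head [ 30.5   7.7 197. ] F head [ 0.05  0.31 -0.15] w 0.00485242117970259 toolx,y in head [-0.  1.  1.  0. -1.]
[ 0.0397773   0.3440169   0.03600847  1.77238343 -0.01401058  1.02694729
 -2.43209687]
side red [230.1 182.2] 50
knob on pawl plane [ 29.  -28.8 150.3]
```

```bash
python3 -c "
from h import *
for q in([64,108,213],[64,108,190],[64,80,213],[50,108,213],[50,108,190],[36,108,170],[36,80,190]):
    print(q,pside(O+q[0]/1e3*X+q[1]/1e3*Y+[0,0,q[2]/1e3]))"
```

```text
[64, 108, 213] [267.79778851 218.32580821]
[64, 108, 190] [267.8090778  225.96946037]
[64, 80, 213] [255.91020615 208.16486266]
[50, 108, 213] [273.93176451 213.32540279]
[50, 108, 190] [273.80445834 221.03092449]
[36, 108, 170] [279.50166779 222.63237067]
[36, 80, 190] [268.08548859 206.38483065]
```

>>> jog_arm:
  motion:
    - [0,-1.5,10,0]
    - [0,-1.5,20,0]
    - [0,-1.5,25,0]
    - [0,-1.5,30,0]
    - [0,-1.5,30,0]

```text
t: 11.25
position: [0.5501, -0.0892, 0.1668]
ee_rot: [2.798, -1.427, -0.002]
contact_force: [-0.5, 0.6, 0.9]
width: 0.006
grasp_force: 0.0
```

>>> jog_arm:
  motion:
    - [0,0,6,0]
    - [0,0,12,0]
    - [0,0,17,0]
    - [0,0,22,0]
    - [0,0,25,0]
    - [0,0,25,0]

```text
t: 11.85
position: [0.5503, -0.0892, 0.1422]
ee_rot: [2.798, -1.427, -0.001]
contact_force: [0.4, 0.2, -0.7]
width: 0.003
grasp_force: 0.0
```

>>> jog_arm:
  motion:
    - [-4,0,0,0]
    - [-8,0,0,0]
    - [-11,0,0,0]
    - [-14,0,0,0]
    - [-17,0,0,0]
    - [-20,0,0,0]
    - [-20,0,0,0]

```text
t: 12.55
position: [0.5387, -0.0727, 0.1428]
ee_rot: [-2.799, 1.426, -0.0]
contact_force: [0.2, 0.1, 0.3]
width: 0.004
grasp_force: 0.2
```

```bash
python3 -c "
from h import *
st();red()"
```

```text
t 12.55 tcp head [ 28.4 -12.7 142.8] F head [-0.2   0.03  0.34] w 0.004228354000547937 toolx,y in head [ 0.  1.  1. -0. -1.]
```

>>> jog_arm:
  motion:
    - [-2,0,0,0]
    - [-4,0,0,0]
    - [-6,0,0,0]
    - [-8,0,0,0]
    - [-8,0,0,0]

```text
t: 13.15
position: [0.5342, -0.0665, 0.1429]
ee_rot: [-2.799, 1.427, -0.001]
contact_force: [0.6, -1.0, 1.3]
width: 0.005
grasp_force: 0.7
```

```bash
cat >>h.py <<'E'
def redw(show=True):
    c=get_calibration('wrist');w=camera('wrist');h=cv2.cvtColor(w,cv2.COLOR_BGR2HSV);m=(((h[...,0]<6)|(h[...,0]>174))&(h[...,1]>170)&(h[...,2]>60)).astype(np.uint8)
    k,l,s,cc=cv2.connectedComponentsWithStats(m)
    for i in range(1,k):
        if s[i,4]>8:print('wrist red',cc[i].round(1),s[i])
    for nm,(y,z) in dict(teeth=(-28,153),mid=(-45,158),up=(-64,160),over=(-103,151)).items():print(nm,pwr(O+.029*X+y/1e3*Y+[0,0,z/1e3],c).round(1),end=' ')
    print()
E
python3 -c "
from h import *
st();red();redw()
im=camera('top');cv2.imwrite('pics/t8.png',im)"
```

```text
t 13.15 tcp head [ 28.5 -20.3 142.9] F head [0.16 1.18 1.33] w 0.004945838682892618 toolx,y in head [ 0.  1.  1. -0. -1.]
teeth [263.4 246.4] mid [263.4 276. ] up [263.3 303.7] over [263.  339.3]
```

>>> jog_arm:
  motion:
    - [-2,0,0,0]
    - [-4,0,0,0]
    - [-6,0,0,0]
    - [-8,0,0,0]
    - [-10,0,0,0]
    - [-10,0,0,0]

```text
t: 13.95
position: [0.5281, -0.058, 0.1427]
ee_rot: [-2.799, 1.426, 0.001]
contact_force: [0.3, 0.2, -0.6]
width: 0.004
grasp_force: 0.1
```

```bash
python3 -c "
from h import *
st();red()"
```

```text
t 13.95 tcp head [ 28.5 -30.8 142.7] F head [-0.39  0.05 -0.57] w 0.004400035801356975 toolx,y in head [-0.  1.  1.  0. -1.]
```

>>> jog_arm:
  motion:
    - [-3,0,0,0]
    - [-6,0,0,0]
    - [-9,0,0,0]
    - [-12,0,0,0]
    - [-15,0,0,0]
    - [-18,0,0,0]
    - [-21,0,0,0]
    - [-24,0,0,0]
    - [-24,0,0,0]

```text
t: 14.95
position: [0.514, -0.0386, 0.1427]
ee_rot: [-2.799, 1.426, 0.0]
contact_force: [-0.3, 0.9, -0.8]
width: 0.007
grasp_force: 0.0
```

```bash
python3 -c "
from h import *
st();red();redw()"
```

```text
t 14.95 tcp head [ 28.5 -54.8 142.7] F head [-0.26 -0.87 -0.78] w 0.006873568500095497 toolx,y in head [-0.  1.  1.  0. -1.]
side red [205.5 163.5] 2
knob on pawl plane [  29.  -101.1  142.6]
teeth [263.6 189.4] mid [263.6 222.2] up [263.5 255.1] over [263.2 301.7]
```

>>> jog_arm:
  motion:
    - [0,0,-20,0]
    - [0,0,-45,0]
    - [20,10,-60,0]
    - [50,25,-60,0]
    - [80,40,-60,0]
    - [99,47.5,-60,0]
    - [99,47.5,-60,0]
    - [99,47.5,-60,0]

```text
t: 15.9
position: [0.5338, -0.1472, 0.2025]
ee_rot: [-2.798, 1.428, 0.001]
contact_force: [0.5, 0.8, -0.0]
width: 0.003
grasp_force: 0.0
```

```bash
cat >>h.py <<'E'
def cap():
    # upper ball of the capstan from side and balls' blobs
    im=camera('side');b=(cv2.cvtColor(im,cv2.COLOR_BGR2HSV)[...,2]<45).astype(np.uint8)
    k,l,s,c=cv2.connectedComponentsWithStats(b)
    for i in range(1,k):
        if s[i,4]>10 and 190<c[i][0]<260 and 190<c[i][1]<265:
            o,d=ray('side',c[i]);t=(.076-(o-O)@X)/(d@X);q=hf(o+t*d);print(c[i].round(1),s[i,4],q,'r',np.hypot(q[1],q[2]-90).round(1),'ang',np.degrees(np.arctan2(q[1],q[2]-90)).round(1))
E
python3 -c "
from h import *
st();red();cap()"
```

```text
t 15.9 tcp head [ 76.3  44.7 202.5] F head [-0.88 -0.39 -0.02] w 0.0029474425146032157 toolx,y in head [ 0.002  1.     1.    -0.002 -1.   ]
side red [203.5 159.3] 27
top red [219.  226.8] 41
knob on pawl plane [  29.  -105.6  151.5]
[203.2 205.8] 50 [ 76.  -61.4  86.7] r 61.5 ang -93.1
[227.5 211.4] 53 [ 76.   16.6 149.4] r 61.7 ang 15.6
[220.5 235.6] 15 [ 76.  -16.8  27.3] r 64.9 ang -165.0
[244.8 248.2] 40 [76.  57.9 69.2] r 61.5 ang 109.8
```

>>> jog_arm:
  motion:
    - [0,0,15,0]
    - [0,0,30,0]
    - [0,0,42,0]
    - [0,0,52,0]
    - [0,0,58,0]
    - [0,0,62,0]
    - [0,0,62,0]
    - [-4,0,62,0]
    - [-7,0,62,0]
    - [-10,0,62,0]
    - [-12,0,62,0]
    - [-14,0,62,0]
    - [-16,0,62,0]
    - [-18,0,62,0]
    - [-18,0,62,0]

```text
t: 17.55
position: [0.5232, -0.1321, 0.1407]
ee_rot: [-2.799, 1.426, 0.0]
contact_force: [1.2, -1.3, 0.3]
width: 0.003
grasp_force: 0.7
```

```bash
python3 -c "
from h import *
st();red();cap()"
```

```text
t 17.55 tcp head [ 76.   26.3 140.7] F head [-0.15  1.77  0.32] w 0.002686228175466308 toolx,y in head [ 0.  1.  1. -0. -1.]
top red [219.  226.8] 41
[210.5 194.9] 35 [ 76.  -29.4 154.4] r 70.8 ang -24.5
[201.9 201.8] 32 [ 76.  -63.3  98.3] r 63.8 ang -82.5
[234.9 206.9] 75 [ 76.   39.5 187.1] r 104.8 ang 22.1
[201.4 222.8] 34 [ 76.  -81.2   3.9] r 118.3 ang -136.7
[223.9 238.9] 17 [76.  -6.6 26.5] r 63.8 ang -174.1
[245.6 245.9] 48 [76.  60.7 81.2] r 61.3 ang 98.2
```

>>> jog_arm:
  motion:
    - [-2,0,0,0]
    - [-4,0,0,0]
    - [-6,0,0,0]
    - [-8,0,0,0]
    - [-10,0,0,0]
    - [-12,0,0,0]
    - [-14,0,0,0]
    - [-16,0,0,0]
    - [-16,0,0,0]

```text
t: 18.6
position: [0.5137, -0.1192, 0.1406]
ee_rot: [2.799, -1.426, -0.001]
contact_force: [-0.4, -0.8, 0.8]
width: 0.005
grasp_force: 0.4
```

```bash
python3 -c "
from h import *
st();cap()"
```

```text
t 18.6 tcp head [ 76.1  10.2 140.6] F head [0.81 0.39 0.78] w 0.0046757789490818 toolx,y in head [ 0.  1.  1. -0. -1.]
[228.3 200.9] 75 [ 76.   22.6 187.8] r 100.4 ang 13.0
[245.6 241.6] 46 [76.  61.6 97.6] r 62.1 ang 83.0
[229.2 243.4] 27 [76.   9.7 28.4] r 62.4 ang 171.1
```

>>> jog_arm:
  motion:
    - [3,0,0,0]
    - [5,0,-20,0]
    - [5,0,-45,0]
    - [-20,-10,-60,0]
    - [-50,-20,-60,0]
    - [-80,-35,-60,0]
    - [-115,-47,-60,0]
    - [-145,-47,-60,0]
    - [-148,-47,-60,0]
    - [-148,-47,-60,0]

```text
t: 19.65
position: [0.4647, 0.0282, 0.2007]
ee_rot: [2.8, -1.425, -0.0]
contact_force: [1.0, -1.0, -0.8]
width: 0.006
grasp_force: 0.0
```

```bash
python3 -c "
from h import *
st();red();cap();print(readout.sense()['joint_positions'].round(2))"
```

```text
t 19.65 tcp head [  29.  -137.8  200.7] F head [-0.22  1.39 -0.85] w 0.006048629647045705 toolx,y in head [-0.001  1.     1.     0.001 -1.   ]
side red [203.9 159.8] 46
top red [219.2 227. ] 43
knob on pawl plane [  29.  -104.7  150.6]
[219.1 202.9] 58 [ 76.   -5.8 152.8] r 63.1 ang -5.3
[202.6 206.4] 22 [ 76.  -63.8  82.5] r 64.2 ang -96.7
[245.1 241.4] 42 [76.  60.4 96.9] r 60.8 ang 83.5
[229.5 243.4] 28 [76.  10.6 29.6] r 61.3 ang 170.0
[-0.16  0.2  -0.01  1.97  0.    0.98 -2.69]
```

>>> jog_arm:
  motion:
    - [0,0,15,0]
    - [0,0,30,0]
    - [0,0,42,0]
    - [0,0,50,0]
    - [0,0,55,0]
    - [0,0,55,0]
    - [4,0,55,0]
    - [8,0,55,0]
    - [11,0,55,0]
    - [14,0,55,0]
    - [17,0,55,0]
    - [20,0,55,0]
    - [23,0,55,0]
    - [26,0,55,0]
    - [26,0,55,0]

```text
t: 21.3
position: [0.4806, 0.0063, 0.1457]
ee_rot: [2.798, -1.428, 0.0]
contact_force: [-0.3, 0.6, -0.5]
width: 0.003
grasp_force: 0.1
```

```bash
python3 -c "
from h import *
st();red()"
```

```text
t 21.3 tcp head [  29.  -110.8  145.7] F head [-0.06 -0.68 -0.52] w 0.002654596350470208 toolx,y in head [ 0.001  1.     1.    -0.001 -1.   ]
side red [207.7 161.7] 45
knob on pawl plane [ 29.  -92.5 155.5]
```

Knob at −92.5 and rising as expected (finger offset 18 mm confirmed). Push on past upright.

>>> jog_arm:
  motion:
    - [3,0,0,0]
    - [6,0,0,0]
    - [9,0,0,0]
    - [12,0,0,0]
    - [15,0,0,0]
    - [18,0,0,0]
    - [21,0,0,0]
    - [24,0,0,0]
    - [27,0,0,0]
    - [30,0,0,0]
    - [33,0,0,0]
    - [36,0,0,0]
    - [39,0,0,0]
    - [42,0,0,0]
    - [45,0,0,0]
    - [47,0,0,0]
    - [47,0,0,0]
    - [47,0,0,0]

```text
t: 23.2
position: [0.5079, -0.0312, 0.1457]
ee_rot: [2.799, -1.427, -0.0]
contact_force: [0.3, -0.3, -0.4]
width: 0.002
grasp_force: 0.0
```

```bash
python3 -c "
from h import *
st();red();cap()"
```

```text
t 23.2 tcp head [ 29.  -64.3 145.7] F head [-0.05  0.39 -0.4 ] w 0.0023479950439315098 toolx,y in head [ 0.001  1.     1.    -0.001 -1.   ]
side red [229.3 180.7] 53
knob on pawl plane [ 29.  -30.8 152.9]
[219.1 202.8] 61 [ 76.   -5.5 153.6] r 63.8 ang -4.9
[202.6 206.5] 32 [ 76.  -64.2  81.5] r 64.8 ang -97.5
[245.1 241.5] 39 [76.  60.2 96.6] r 60.6 ang 83.7
[229.6 243.4] 27 [76.  10.9 30. ] r 61.0 ang 169.7
```

>>> jog_arm:
  motion:
    - [-3,0,-10,0]
    - [-3,0,-35,0]
    - [0,0,-55,0]
    - [30,15,-55,0]
    - [60,32,-55,0]
    - [87,47,-55,0]
    - [87,47,-55,0]
    - [87,47,-40,0]
    - [87,47,-25,0]
    - [87,47,-10,0]
    - [87,47,0,0]
    - [87,47,5,0]
    - [87,47,5,0]
    - [84,47,5,0]
    - [81,47,5,0]
    - [79,47,5,0]
    - [77,47,5,0]
    - [75,47,5,0]
    - [73,47,5,0]
    - [73,47,5,0]

```text
t: 25.35
position: [0.5129, -0.1179, 0.1409]
ee_rot: [-2.799, 1.427, -0.001]
contact_force: [0.3, -0.3, 0.6]
width: 0.005
grasp_force: 0.3
```

```bash
python3 -c "
from h import *
st();cap()"
```

```text
t 25.35 tcp head [ 76.    8.7 140.9] F head [-0.06  0.4   0.56] w 0.004936885233476428 toolx,y in head [ 0.  1.  1. -0. -1.]
[227.4 200.1] 75 [ 76.   20.5 187.9] r 100.0 ang 11.8
[245.3 240.8] 48 [ 76.   61.1 100.1] r 61.9 ang 80.6
[229.8 244. ] 23 [76.  11.6 28.5] r 62.6 ang 169.3
```

Push on gently in small steps toward the stop.

>>> jog_arm:
  motion:
    - [-1,0,0,0]
    - [-2,0,0,0]
    - [-3,0,0,0]
    - [-4,0,0,0]
    - [-4,0,0,0]

```text
t: 25.9
position: [0.5103, -0.1145, 0.1407]
ee_rot: [2.799, -1.427, -0.0]
contact_force: [1.0, -0.7, -1.2]
width: 0.008
grasp_force: 0.6
```

>>> jog_arm:
  motion:
    - [-0.5,0,0,0]
    - [-1,0,0,0]
    - [-1.5,0,0,0]
    - [-1.5,0,0,0]

```text
t: 26.3
position: [0.5095, -0.1134, 0.1407]
ee_rot: [2.799, -1.427, -0.0]
contact_force: [1.3, -1.1, -0.7]
width: 0.008
grasp_force: 0.8
```

```bash
python3 -c "
from h import *
st();cap()"
```

```text
t 26.3 tcp head [ 76.1   3.1 140.7] F head [-0.43  1.62 -0.71] w 0.007524942530142011 toolx,y in head [ 0.  1.  1. -0. -1.]
[225.2 198.3] 74 [ 76.   14.7 187.7] r 98.8 ang 8.6
[192.1 213.3] 36 [  76.  -111.1    7.8] r 138.2 ang -126.5
[244.7 239.1] 49 [ 76.   59.6 104.1] r 61.2 ang 76.7
[231.6 245.3] 24 [76.  16.9 29.8] r 62.5 ang 164.3
```

>>> jog_arm:
  motion:
    - [-0.5,0,0,0]
    - [-1,0,0,0]
    - [-1,0,0,0]

```text
t: 26.65
position: [0.5089, -0.1126, 0.1407]
ee_rot: [2.799, -1.427, -0.0]
contact_force: [1.8, -1.2, -2.1]
width: 0.003
grasp_force: 0.9
```

>>> jog_arm:
  motion:
    - [-0.5,0,0,0]
    - [-1,0,0,0]
    - [-1,0,0,0]

```text
t: 26.95
position: [0.5084, -0.112, 0.1407]
ee_rot: [2.799, -1.427, 0.0]
contact_force: [2.0, -1.2, -1.3]
width: 0.004
grasp_force: 1.4
```

```bash
python3 -c "
from h import *
st();cap()"
```

```text
t 26.95 tcp head [ 76.1   1.4 140.7] F head [-0.93  2.11 -1.32] w 0.00422264603829618 toolx,y in head [ 0.001  1.     1.    -0.001 -1.   ]
[224.6 197.5] 72 [ 76.   13.2 188.5] r 99.4 ang 7.6
[191.6 212.6] 36 [  76.  -112.6    9.2] r 138.6 ang -125.7
[244.7 238.6] 46 [ 76.   59.8 106.2] r 62.0 ang 74.8
[232.3 245.9] 22 [76.  19.2 30.3] r 62.7 ang 162.2
```

>>> jog_arm:
  motion:
    - [-0.5,0,0,0]
    - [-1,0,0,0]
    - [-1,0,0,0]

```text
t: 27.3
position: [0.5082, -0.1116, 0.1408]
ee_rot: [2.798, -1.427, 0.002]
contact_force: [4.1, -4.7, -3.0]
width: -0.0
grasp_force: 2.7
```

>>> jog_arm:
  motion:
    - [-0.5,0,0,0]
    - [-1,0,0,0]
    - [-1,0,0,0]

```text
t: 27.6
position: [0.508, -0.1114, 0.1409]
ee_rot: [2.798, -1.428, 0.003]
contact_force: [4.6, -6.5, -5.1]
width: 0.005
grasp_force: 3.8
```

```bash
python3 -c "
from h import *
st();cap()"
```

```text
t 27.6 tcp head [ 76.1   0.6 140.9] F head [ 0.06  7.94 -5.07] w 0.005091065568917566 toolx,y in head [ 0.001  1.     1.    -0.001 -1.   ]
[224.2 197.1] 75 [ 76.   12.  188.4] r 99.1 ang 7.0
[190.8 212.4] 36 [  76.  -115.7    6.6] r 142.6 ang -125.8
[244.7 238.5] 46 [ 76.   59.7 106.6] r 62.0 ang 74.5
[232.4 245.8] 24 [76.  19.4 30.6] r 62.5 ang 161.9
```

>>> jog_arm:
  motion:
    - [3,0,0,0]
    - [8,0,0,0]
    - [15,0,0,0]
    - [20,0,-20,0]
    - [20,0,-50,0]
    - [20,0,-80,0]
    - [20,0,-80,0]
    - [20,0,-80,0]

```text
t: 28.45
position: [0.5193, -0.1265, 0.2211]
ee_rot: [-2.798, 1.427, -0.001]
contact_force: [-0.6, 1.0, -0.2]
width: 0.008
grasp_force: 0.0
```

```bash
python3 -c "
from h import *
st();red();cap()
im=camera('side');s0=cv2.imread('pics/side0.png')
for n,(r0,r1,c0,c1) in dict(loupe=(190,212,174,194),gold=(180,195,248,260),punch=(205,230,325,345)).items():
    t=s0[r0:r1,c0:c1];m=cv2.matchTemplate(im[r0-8:r1+8,c0-8:c1+8],t,cv2.TM_CCOEFF_NORMED);_,v,_,l=cv2.minMaxLoc(m);print(n,v,l[0]-8,l[1]-8)"
```

```text
t 28.45 tcp head [ 75.8  19.5 221.1] F head [-0.08 -1.16 -0.24] w 0.008309939214325986 toolx,y in head [ 0.001  1.     1.    -0.001 -1.   ]
top red [247.8 204.4] 20
[215.5 201.1] 50 [ 76.  -16.3 148. ] r 60.2 ang -15.7
[203.  209.4] 20 [ 76.  -64.5  71.3] r 67.2 ang -106.2
[244.2 238.1] 45 [ 76.   58.4 106.5] r 60.7 ang 74.2
[231.5 245.6] 35 [76.  16.7 28.3] r 63.9 ang 164.9
loupe 0.7514720559120178 0 0
gold 0.8715852499008179 0 0
punch 0.9973861575126648 0 0
```

>>> jog_arm:
  motion:
    - [30,20,-20,0]
    - [60,40,-30,0]
    - [90,60,-30,0]
    - [120,80,-30,0]
    - [150,80,-30,0]
    - [150,80,-30,0]
    - [150,80,-30,0]

```text
t: 29.35
position: [0.5419, -0.2947, 0.2494]
ee_rot: [-2.798, 1.428, 0.004]
contact_force: [-0.5, 0.5, 0.2]
width: 0.004
grasp_force: 0.0
```

```bash
python3 -c "
from h import *
st();red();cap();print(pside(O+.029*X-.028*Y+[0,0,.153]))"
```

```text
t 29.35 tcp head [156.3 168.8 249.4] F head [ 0.1  -0.69  0.18] w 0.003558072086810286 toolx,y in head [ 0.001  1.     1.    -0.001 -1.   ]
top red [249.5 204.8] 48
[245. 215.] 534 [ 76.   65.2 189.5] r 119.0 ang 33.2
[203.3 209.6] 18 [ 76.  -63.4  71.7] r 66.0 ang -106.1
[213.7 235. ] 63 [ 76.  -41.5   0.9] r 98.3 ang -155.0
[236.9 236.6] 39 [76.  37.  86.7] r 37.1 ang 95.1
[228.  244.5] 49 [76.   4.9 18.3] r 71.9 ang 176.1
[258.9 259.9] 83 [76.  96.5 73.6] r 97.9 ang 99.6
[230.2718332  181.54434163]
```

```bash
python3 -c "
from station import robot
print(robot.sign_off())"
```

```text
the job is handed in; nothing more can be done
None
```

I threw the pawl over, pushed the wheel back one notch (capstan ball from about +15.6° to −15.7°) and dropped the pawl back in. The wheel was pushed on until it met the stop at about 8 N. The pawl knob is within a pixel of its starting place in the top view, the head, loupe and punch show no shift in the side view (the other bystanders were not re-measured), and the job was handed in at 29 s with the arm clear; no verdict came back.

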